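# Break the lid stay and shut the tool chest

### The arm

A 6-joint arm with a two-finger parallel gripper is mounted at the origin on the work surface. World frame = base frame: x ahead of the robot, y to its left, z up, the work surface at z = 0. Lengths are in m, angles in rad, forces in N, time in s.
With the tool pointing down it reaches from about 0.35 to 0.8 m from the base axis. Payload 7.3 kg.
Tool frame: the origin (TCP) lies between the finger pads; the fingertips stand 25 mm ahead of it and the grasp point (between the pads) lies 6 mm ahead of it (r.tip_extent is the distance from the TCP to the fingertips, in m); z points along the fingers, y is the direction in which the jaws open and shut (so a half turn about z gives the same grasp; the last joint's range is limited). The gripper opens to 85 mm and grips with 20 to 120 N. Pads are 22 mm wide; open, the fingers measure 114 mm over their backs; the gripper's body (76 mm by 85 mm) begins 54 mm behind the grasp point. The pads swing forward as they close: fully open they stand 13 mm farther back than shut.
Start: joints at [-1.445, 0.342, 1.524, -0, 1.275, -0.146], TCP at [0.141, -0.506, 0.256] pointing down, gripper open.
Joint ranges: [-2.53, 2.53], [-0.77, 2.02], [0.04, 2.7], [-1, 4.14], [0.28, 2.66], [-3.11, 3.11]. Speed limits (rad/s): [2.57, 2.57, 3.14, 3.14, 3.14, 3.14].

### API

Orientations are given as a unit quaternion [x, y, z, w].
In Python, from workcell import r, command_gripper, optics gives the robot as it stands. The module is installed in compiled form; this text tells all that it offers. Calls block until the motion is done:
- r.reach(position, orientation): joint-space move of the TCP to a pose.
- r.move_straight(position, orientation=None, speed=0.15, max_force=None): straight line of the TCP; orientation=None keeps the orientation; speed is the mean speed in m/s. With max_force (N) it stops when the force on the tool has changed by that much, and returns True; else False.
- r.movej(angles): joint-space move.
- command_gripper(opening, force=None): finger opening in m; force is the grip in N (None keeps the last); returns when the fingers have stopped.
- r.hold(seconds).
- r.solve_ik(position, orientation): joint angles nearest the present ones, or None.
- r.read_state(): the state.
- optics.get_image(name): name is "scene" or "top"; returns (picture, depth): 384x512x3 uint8, red, green, blue; 384x512 float32, m along the optical axis (not along the pixel's ray), 0 where there is no reading.
- optics.camera_model(name): a dict with "K" (3x3 intrinsics, pixels), "R" (3x3) and "t" (3): a world point X has camera coordinates R X + t. Camera axes: x right, y down, z forward; pixel columns grow to the right and rows downward; lengths in m; the calibration is good to about 2 mm. A picture is of the moment at which its call begins. camera_model takes no time and is no camera call.
A pose or a line that the arm cannot do raises r.PlanningError and nothing moves.
- r.finish_job(): hands the job in, once; it reports no verdict.
The state is a dict: "time_s": time; "joint_positions": joint angles; "dq": joint speeds; "tau": joint torques, N m; "eef_pos": TCP position; "eef_rot": TCP orientation; "contact_force": force on the tool from outside, world axes, zero at the start; "torque": the same for the moment, N m; "grip_width": finger opening in m.
Only numpy, scipy, OpenCV 4.12 (cv2) and the standard library are available. Lean on these libraries where they do the work, as an engineer would, in place of code of your own. Each camera call takes 0.05 s, during which the arm holds its last target.

### The job

The blue tool chest's lid is held open by the folding steel stay at one end, locked straight at its knuckle. Break the stay by pressing its knuckle down and through, with the lid still standing, then lower the lid gently until it is fully shut and let go; it must not drop or slam. Leave the loose tools, oil can, jar and parts in and around the chest where they are.

Things in the scene. Friction and masses are not known exactly. Their poses are not given: they have to be found in the camera images.
- chest: Blue sheet-steel tool chest, fixed: open box 200 mm deep (its x) by 340 mm wide (its y), rim 105 mm above the bench, walls 3 mm. Origin: centre of its underside; -x points out of its front, +x to the hinge side, z up. A tray of tools lies below the rim. The lid stay works in the upright plane 22 mm inside its -y end.
- lid_hinge (a point): Middle of the lid's hinge line, on the chest's rear top edge: 100 mm behind the chest's origin (its +x), 105 mm above the bench. The hinge line runs along the chest's y. Fixed; axes as the chest's.
- lid_handle (a point): Middle of the handle on the lid's front edge: steel bar 12 mm diameter, 110 mm long, parallel to the hinge line, a leg at each end; 34 mm free between bar and lid's front face. In the lid's frame (x, z from the hinge; shut: -x to the front, z up) it lies at -240, 11 mm. Open it stands over the lid, 343 mm above the bench; shut, in front of the chest at 116 mm.
- lid (a joint): Lid angle (blue pan 200 x 340 x 23 mm, 0.6 to 0.9 kg): 0 fully open, leaning 5 degrees back past upright on its stop; grows as it comes down; 1.66 rad shut on the rim. No damper: past about 0.4 rad it falls by itself if let go.
- knuckle (a point): Middle of the stay's knuckle: round steel boss 22 mm diameter, 18 mm long, axis parallel to the hinge line. Locked, it is about 145 mm above the bench, 105 mm before the hinge line, and 15 mm proud (up and forward) of the line between the stay's end pins. Pressed down and back, square to that line, it passes the line and snaps to 15 mm beyond by itself. The lid then still stands.
- stay_pivot (a point): Lower end pin of the stay, on the chest: 170 mm before the hinge line, 99 mm above the bench. The stay is two flat steel links, 15 x 4 mm: lower 80 mm from this pin to the knuckle, upper 124 mm from the knuckle to a pin in the lid 80 mm from the hinge. Locked, the line from pin to pin climbs to the rear at 25 degrees (0.435 rad). The chest's axes.
- stay_knuckle (a joint): Folding angle of the knuckle: 0 locked on its stop (the lid then gives only 0.05 rad), 0.30 links in line, about 0.62 snapped through, 2.62 with the lid shut, folded inside the chest. Takes 10 to 15 N at the knuckle, falling off near the line. Pressed over 30 mm it drags the lid forward; past some 60 mm in all the lid falls.
- driver: Bystander, loose: screwdriver, 190 mm long, black handle, lying in the chest's tray. Origin: centre of its underside.
- tray_spanner: Bystander, loose: combination spanner, 170 mm long, lying in the chest's tray. Origin: centre of its underside.
- spanner: Bystander, loose: combination spanner, 200 mm long, lying on the bench in front of the chest. Origin: centre of its underside.
- oil_bottle: Bystander, loose: black plastic oil can, 55 x 100 mm, 206 mm tall, standing on the bench. Origin: centre of its underside.
- piston: Bystander, loose: engine piston, 72 mm diameter, 66 mm tall, standing on the bench. Origin: centre of its underside.
- bearing: Bystander, loose: bearing ring, 62 mm diameter, 18 mm tall, lying on the bench. Origin: centre of its underside.
- jar: Bystander, loose: glass jar with steel lid, 80 mm diameter, 120 mm tall, standing on the bench. Origin: centre of its underside.
- hammer: Bystander, loose: hammer, 260 mm long, lying on the bench. Origin: centre of its underside.

How it is judged:
By the outcome, as a careful person would: the job done as asked, in the order asked, and still so for the second after the job is handed in, with the robot touching nothing.
It also fails if it takes over 59 s, if anything falls off the work surface, if the arm or the gripper's body presses on something with over 40 N, if the wrist force passes 120 N, or if a joint passes its speed limit or range.

## Working session

There is one attempt and no reset: what is moved stays moved. The work goes in short steps, each a Python script; the robot and the scene stay as the last script left them, time stands still between calls to the robot, and variables do not carry over. Pictures are saved under pics/ and viewed, and the job is handed in when it is done.

```bash
mkdir -p pics; ls; python3 - <<'E'
from workcell import r, command_gripper, optics
import cv2,numpy as np
for n in("scene","top"):
    p,d=optics.get_image(n); cv2.imwrite(f"pics/{n}0.png",p[:,:,::-1]); np.savez(f"pics/{n}0.npz",p=p,d=d)
    m=optics.camera_model(n); print(n,m["K"],m["R"],m["t"])
s=r.read_state(); print(s["time_s"],s["eef_pos"],s["eef_rot"],s["contact_force"],r.tip_extent)
E
```

```text
pics
scene [[463.99798072   0.         258.55349561]
 [  0.         463.99798072 187.86581119]
 [  0.           0.           1.        ]] [[ 0.33320393  0.94281526 -0.00863263]
 [ 0.6198422  -0.22594166 -0.75149585]
 [-0.71047223  0.2450505  -0.65968134]] [-0.22164705 -0.15372531  2.03358444]
top [[352.02325973   0.         256.17911107]
 [  0.         352.02325973 184.35697419]
 [  0.           0.           1.        ]] [[ 0.02006199 -0.99952998  0.02318031]
 [-0.98115116 -0.02413951 -0.19172817]
 [ 0.19219762 -0.01889694 -0.98117429]] [-0.00421156  0.60301144  1.05574238]
0.1 [ 0.14091538 -0.50539459  0.25570258] [ 9.90776054e-01  1.35507696e-01 -2.35632929e-05 -6.89692203e-04] [ 0.12798871 -0.04994707 -0.24137814] 0.025
```

View pics/scene0.png

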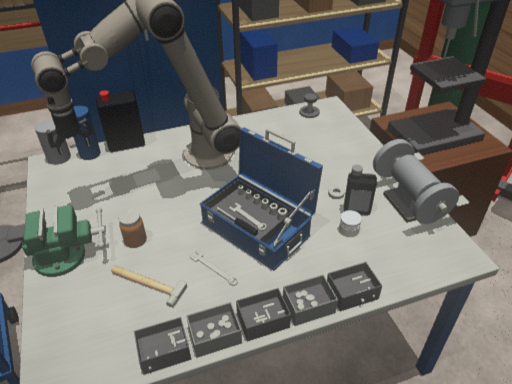

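View pics/top0.png

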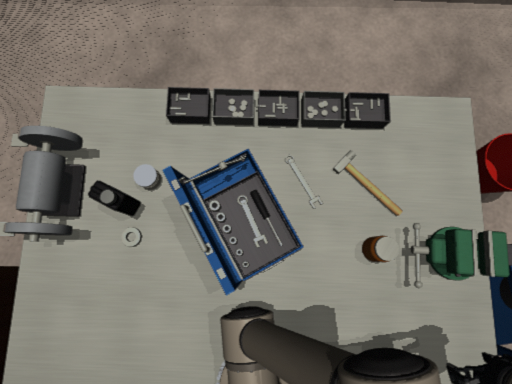

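The scene view shows the chest at about (258,220), with its lid up behind and the stay at its right end, near (290,215). In the top view the lid's edge runs (170,170)–(232,290), the front wall runs (248,150)–(300,243), and the stay is at about (225,165). Next I'll measure these.

```bash
cat > h.py <<'E'
import numpy as np,cv2
from workcell import r, command_gripper, optics
from scipy.spatial.transform import Rotation as Ro
def cloud(n,d):
    m=optics.camera_model(n);K,R,t=m["K"],m["R"],np.array(m["t"])
    v,u=np.mgrid[:384,:512]
    c=np.stack([(u-K[0,2])/K[0,0]*d,(v-K[1,2])/K[1,1]*d,d],-1)
    return (c-t)@R
def ray(n,u,v,z):
    m=optics.camera_model(n);K,R,t=m["K"],m["R"],np.array(m["t"])
    o=-R.T@t; w=R.T@np.linalg.inv(K)@[u,v,1]
    return o+w*(z-o[2])/w[2]
def proj(n,X):
    m=optics.camera_model(n); c=m["K"]@(m["R"]@np.asarray(X)+m["t"]); return c[:2]/c[2]
E
python3 - <<'E'
from h import *
for n in("scene","top"):
    z=np.load(f"pics/{n}0.npz");p,d=z["p"],z["d"]
    P=cloud(n,d); hsv=cv2.cvtColor(p,cv2.COLOR_RGB2HSV)
    b=(hsv[...,0]>100)&(hsv[...,0]<125)&(hsv[...,1]>120)&(d>0)
    reg=(abs(P[...,0]-.45)<.3)&(abs(P[...,1]-.0)<.3)
    for lo,hi in((.098,.112),(.2,.36)):
        k=b&reg&(P[...,2]>lo)&(P[...,2]<hi)
        q=P[k]
        if len(q)<5: continue
        rect=cv2.minAreaRect((q[:,:2]*1000).astype(np.float32))
        print(n,lo,len(q),rect,cv2.boxPoints(rect).tolist())
    c=(slice(120,270),slice(180,340)) if n=="scene" else (slice(135,300),slice(150,315))
    cv2.imwrite(f"pics/{n}_z.png",cv2.resize(p[c][:,:,::-1],None,fx=3.6,fy=3.6,interpolation=cv2.INTER_CUBIC))
E
```

```text
scene 0.098 281 ((508.33489990234375, 52.440826416015625), (338.68096923828125, 229.57473754882812), 29.592012405395508) [[304.3981628417969, 68.63194274902344], [417.7669372558594, -130.9979248046875], [712.2716064453125, 36.24971008300781], [598.90283203125, 235.87957763671875]]
scene 0.2 135 ((446.90338134765625, 150.59597778320312), (337.4564514160156, 22.900854110717773), 28.62843894958496) [[293.3167724609375, 79.80418395996094], [304.2891845703125, 59.70307922363281], [600.489990234375, 221.3877716064453], [589.517578125, 241.48887634277344]]
top 0.098 916 ((504.494873046875, 49.64869689941406), (343.4313049316406, 222.13768005371094), 29.732513427734375) [[300.30078125, 60.932701110839844], [410.4703369140625, -131.96058654785156], [708.68896484375, 38.36469268798828], [598.5194091796875, 231.2579803466797]]
top 0.2 858 ((424.30902099609375, 138.07266235351562), (389.15960693359375, 27.058244705200195), 29.73834991455078) [[248.64443969726562, 53.300636291503906], [262.0664367675781, 29.80597686767578], [599.9736328125, 222.84469604492188], [586.5516357421875, 246.33935546875]]
```

```bash
sleep 0
```

```text
(no output)
```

View pics/scene_z.png

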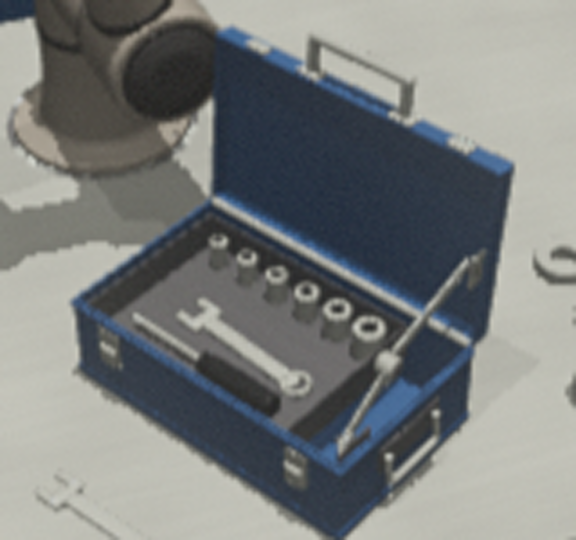

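View pics/top_z.png

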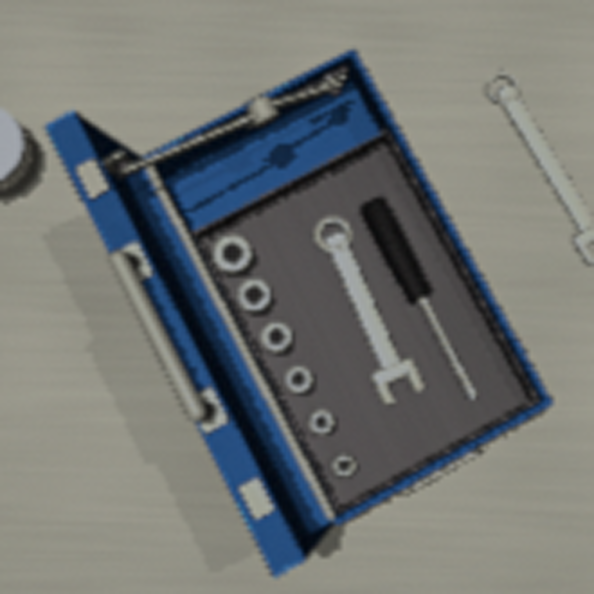

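```bash
python3 - <<'E'
from h import *
for nm,u,v,z in(("ff",355,52,.105),("fn",551,402,.105),("rn",335,522,.105),("knT",262,108,.156),("h1",125,258,.349),("h2",205,415,.349)):
    print(nm,ray("top",150+u/3.6-.5,135+v/3.6-.5,z).round(4))
for nm,u,v,z in(("ff",337,468,.105),("fn",78,302,.105),("rr",472,347,.105),("kn",387,364,.145),("h1",313,42,.343),("h2",410,84,.343)):
    print(nm,ray("scene",180+u/3.6-.5,120+v/3.6-.5,z).round(4))
for n in("scene","top"):
    z=np.load(f"pics/{n}0.npz");p,d=z["p"],z["d"];P=cloud(n,d)
    hsv=cv2.cvtColor(p,cv2.COLOR_RGB2HSV)
    # handle: bright/grey pts high; knuckle: grey pts at 0.13-0.165 near stay
    g=(hsv[...,1]<90)&(d>0)
    for lo,hi in((.33,.36),(.135,.165)):
        k=g&(P[...,2]>lo)&(P[...,2]<hi)&(abs(P[...,0]-.5)<.2)&(abs(P[...,1]-.08)<.2)
        q=P[k]; print(n,lo,len(q),q.mean(0).round(4) if len(q) else 0, np.ptp(q,0).round(3) if len(q) else 0)
E
```

```text
ff [0.7047 0.0373 0.105 ]
fn [ 0.4122 -0.1298  0.105 ]
rn [0.3142 0.0437 0.105 ]
knT [0.6402 0.1109 0.156 ]
h1 [0.4912 0.1782 0.349 ]
h2 [0.3943 0.123  0.349 ]
ff [0.7042 0.0362 0.105 ]
fn [ 0.4176 -0.1262  0.105 ]
rr [0.6064 0.2103 0.105 ]
kn [0.6361 0.11   0.145 ]
h1 [0.4032 0.1237 0.343 ]
h2 [0.4955 0.1825 0.343 ]
scene 0.33 134 [0.4473 0.1554 0.3446] [0.104 0.065 0.023]
scene 0.135 214 [0.5753 0.1647 0.1499] [0.353 0.188 0.029]
top 0.33 283 [0.4424 0.1545 0.3462] [0.105 0.064 0.02 ]
top 0.135 101 [0.6209 0.124  0.1531] [0.343 0.185 0.028]
```

```bash
cat >> h.py <<'E'
O=np.array([.510,.041,0]); yaw=np.deg2rad(119.75)
CX=np.array([np.cos(yaw),np.sin(yaw),0]);CY=np.array([-CX[1],CX[0],0]);CZ=np.array([0,0,1.])
def W(x,y,z): return O+x*CX+y*CY+z*CZ
def quat(zt,yt):
    return Ro.from_matrix(np.stack([np.cross(yt,zt),yt,zt],1)).as_quat()
D=np.sin(.435)*CX-np.cos(.435)*CZ
KN=W(-.005,-.148,.145)
def press(off): return KN-D*(.011+.025+off)   # off: tip distance from boss surface
HG=W(.1,0,.105)
def bar(th):  # lid angle 0 open..1.66 shut
    a=1.66-th; x=-.240;z=.011
    c,s=np.cos(a),np.sin(a)
    return HG+CX*(c*x+s*z)+CZ*(-s*x+c*z)
E
python3 - <<'E'
from h import *
print(KN,bar(0),bar(1.66))
for sg in(1,-1):
    q=quat(D,sg*CY); print(sg,[ (lambda a: None if a is None else np.round(a,2))(r.solve_ik(press(o),q)) for o in(.06,-.03)])
    q=quat(-CZ,sg*CX); 
    for t in(0,.5,1,1.66): 
        a=r.solve_ik(bar(t)+.006*CZ,q); print(t,None if a is None else np.round(a,2))
print(r.read_state()["time_s"])
E
```

```text
[0.64097451 0.11009905 0.145     ] [0.44433231 0.15589462 0.34306582] [ 0.57947031 -0.08054783  0.116     ]
1 [array([-0.15,  0.76,  0.95,  0.34,  1.71,  2.47]), array([-0.11,  0.78,  1.13,  0.35,  1.5 ,  2.44])]
0 [ 0.17  0.18  1.49 -0.    1.47 -1.92]
0.5 [-0.05  0.26  1.43 -0.    1.46 -2.14]
1 [-0.19  0.38  1.43 -0.    1.33 -2.28]
1.66 [-0.27  0.58  1.53 -0.    1.03 -2.36]
-1 [array([-0.15,  0.76,  0.95,  0.34,  1.71, -0.67]), array([-0.11,  0.78,  1.13,  0.35,  1.5 , -0.7 ])]
0 [ 0.17  0.18  1.49 -0.    1.47  1.23]
0.5 [-0.05  0.26  1.43 -0.    1.46  1.01]
1 [-0.19  0.38  1.43 -0.    1.33  0.86]
1.66 [-0.27  0.58  1.53 -0.    1.03  0.78]
0.1
```

```bash
python3 - <<'E'
from h import *
q=quat(D,-CY)
command_gripper(0.0,40)
r.reach(press(.14)-.10*CX,q)
r.move_straight(press(.035),q,speed=.2)
p,d=optics.get_image("scene"); cv2.imwrite("pics/a_s.png",cv2.resize(p[90:280,170:370][:,:,::-1],None,fx=3,fy=3))
p,d=optics.get_image("top"); cv2.imwrite("pics/a_t.png",cv2.resize(p[100:300,150:350][:,:,::-1],None,fx=3,fy=3))
s=r.read_state(); print(s["time_s"],s["eef_pos"],press(.035),s["contact_force"])
E
```

```text
4.7083 [0.65650894 0.0830859  0.20987714] [0.65582137 0.08412242 0.20938777] [-0.02508208 -0.31032082 -0.37115336]
```

View pics/a_s.png

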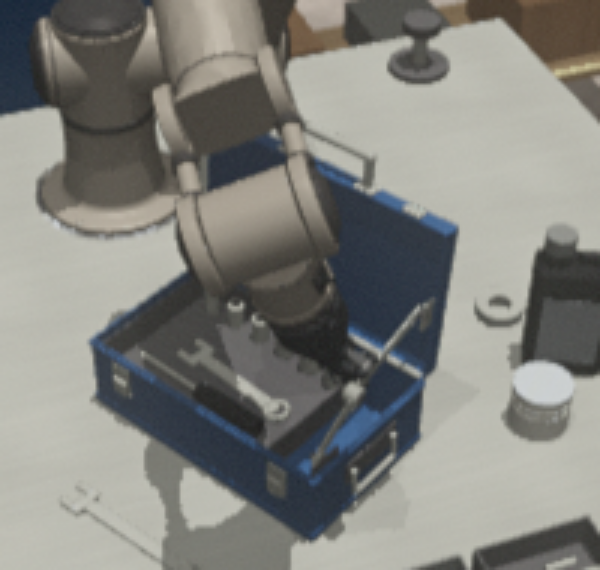

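View pics/a_t.png

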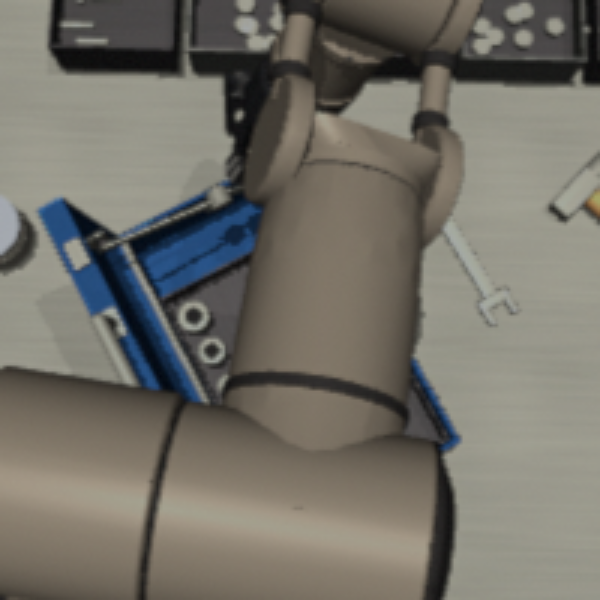

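The scene view shows the closed fingertips at about (365,365), just above and in front of the knuckle at (353,393). The top view agrees, with the fingers at (237,165) and the knuckle at (218,197). Next is the guarded approach.

```bash
python3 - <<'E'
from h import *
q=quat(D,-CY)
tip=press(.035)+.025*D
print(((proj("scene",tip)-[170,90])*3).round(),((proj("scene",KN)-[170,90])*3).round(),((proj("top",tip)-[150,100])*3).round(),((proj("top",KN)-[150,100])*3).round())
hit=r.move_straight(press(-.006),q,speed=.03,max_force=4)
s=r.read_state(); e=np.array(s["eef_pos"]); print(s["time_s"],hit,(KN-e)@D-.036,(e-KN)@CY,np.cross(D,e-KN)@CY,s["contact_force"])
p,d=optics.get_image("scene"); cv2.imwrite("pics/b_s.png",cv2.resize(p[90:280,170:370][:,:,::-1],None,fx=3,fy=3))
E
```

```text
[343. 377.] [353. 395.] [234. 175.] [218. 196.]
5.7917 True -0.0009211618382223979 2.4780713884325318e-05 -0.00019461890140818957 [ 0.29204537 -0.28149295  3.65348499]
```

View pics/b_s.png

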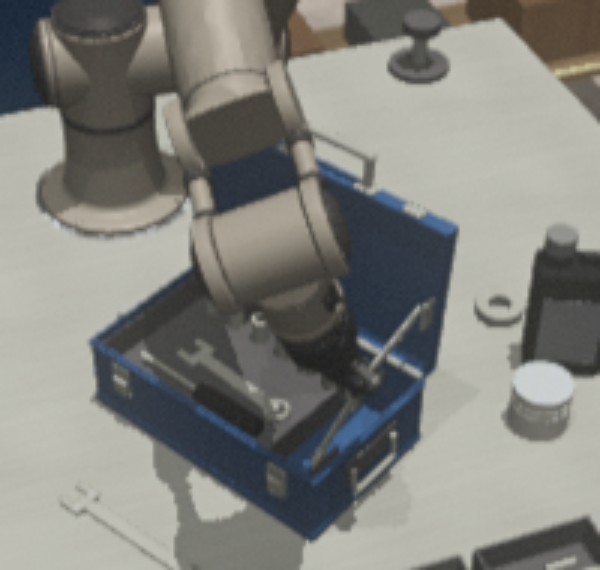

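Contact came 1 mm from the predicted depth, and the fingertips are centred on the knuckle. Pressing through in small steps.

```bash
python3 - <<'E'
from h import *
q=quat(D,-CY)
for o in(-.005,-.009,-.013,-.0165,-.020):
    hit=r.move_straight(press(o),q,speed=.03,max_force=30)
    s=r.read_state(); print(o,hit,round(s["time_s"],2),np.round(s["contact_force"]@D,2),np.round(s["contact_force"],1))
p,d=optics.get_image("scene"); cv2.imwrite("pics/c_s.png",cv2.resize(p[90:280,170:370][:,:,::-1],None,fx=3,fy=3))
E
```

```text
-0.005 False 6.11 -5.64 [-0.8 -0.6  6.2]
-0.009 False 6.39 -5.29 [-0.4 -0.2  5.9]
-0.013 False 6.67 -2.12 [-0.2  1.1  2.8]
-0.0165 False 6.94 0.77 [-0.4  0.9 -0.4]
-0.02 False 7.21 -0.17 [-0.3 -0.   0.2]
```

View pics/c_s.png

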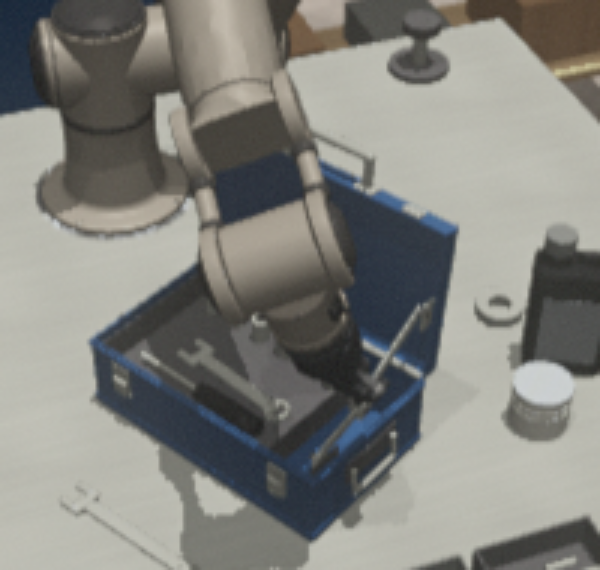

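The force peaked at about 6 N and fell to zero past the line, so the stay appears to have snapped. I'll retract and check.

```bash
python3 - <<'E'
from h import *
q=quat(D,-CY)
r.move_straight(press(.12),q,speed=.2)
r.move_straight(press(.12)-.08*CX+[0,0,.12],q,speed=.3)
for n,a,b in(("scene",90,170),("top",100,150)):
    p,d=optics.get_image(n); cv2.imwrite(f"pics/d_{n}.png",cv2.resize(p[a:a+190,b:b+200][:,:,::-1],None,fx=3,fy=3))
s=r.read_state(); print(s["time_s"],np.round(s["contact_force"],1))
print(((proj("scene",KN+.03*D)-[170,90])*3).round(),((proj("scene",KN)-[170,90])*3).round())
E
```

```text
Traceback (most recent call last):
workcell.PlanningError: the arm cannot follow that straight line within its joint ranges
```

```bash
python3 - <<'E'
from h import *
q=quat(-CZ,-CX)
r.reach(W(-.12,-.03,.40),q)
for n,a,b in(("scene",90,170),("top",100,150)):
    p,d=optics.get_image(n); cv2.imwrite(f"pics/d_{n}.png",cv2.resize(p[a:a+190,b:b+200][:,:,::-1],None,fx=3,fy=3))
s=r.read_state(); print(s["time_s"],np.round(s["contact_force"],1))
print(((proj("scene",KN+.03*D)-[170,90])*3).round(),((proj("scene",KN)-[170,90])*3).round())
E
```

```text
9.5417 [-0.5  0.  -0.8]
[359. 406.] [353. 395.]
```

View pics/d_scene.png

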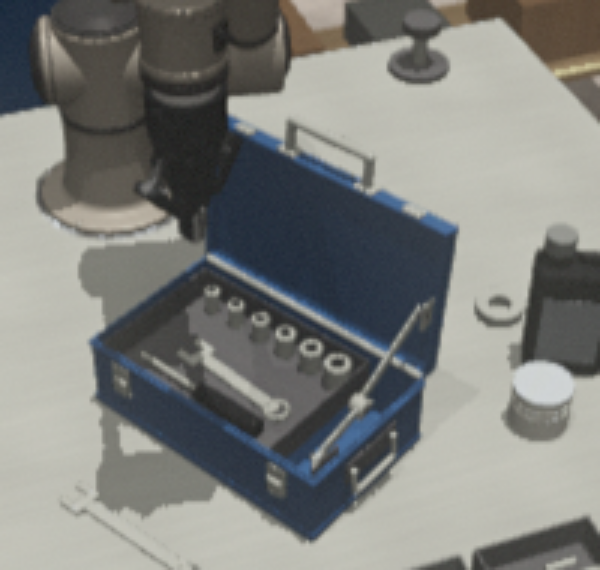

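View pics/d_top.png

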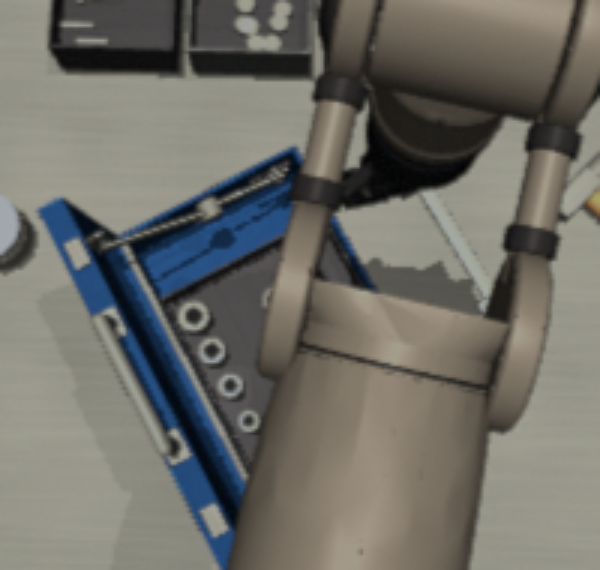

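The stay's knuckle has moved to (360,404) against a predicted (359,406) for snapped through, and the lid is still standing. Next is the handle grasp.

```bash
python3 - <<'E'
from h import *
q=quat(-CZ,-CX)
command_gripper(.05,40)
r.reach(bar(0)+.10*CZ-.002*CX,q)
hit=r.move_straight(bar(0)+.006*CZ-.001*CX,q,speed=.1,max_force=8)
s=r.read_state(); print(hit,s["time_s"],np.round(s["contact_force"],1),s["eef_pos"])
for n,a,b in(("scene",90,170),("top",100,150)):
    p,d=optics.get_image(n); cv2.imwrite(f"pics/e_{n}.png",cv2.resize(p[a:a+190,b:b+200][:,:,::-1],None,fx=3,fy=3))
if not hit:
    command_gripper(0,40)
    s=r.read_state(); print(s["time_s"],np.round(s["contact_force"],1),s["grip_width"])
E
```

```text
False 12.1667 [-0.5  1.  -0.1] [0.44516714 0.15500397 0.34964255]
12.7 [-1.6  1.7  2.1] 0.010685371084511846
```

View pics/e_scene.png

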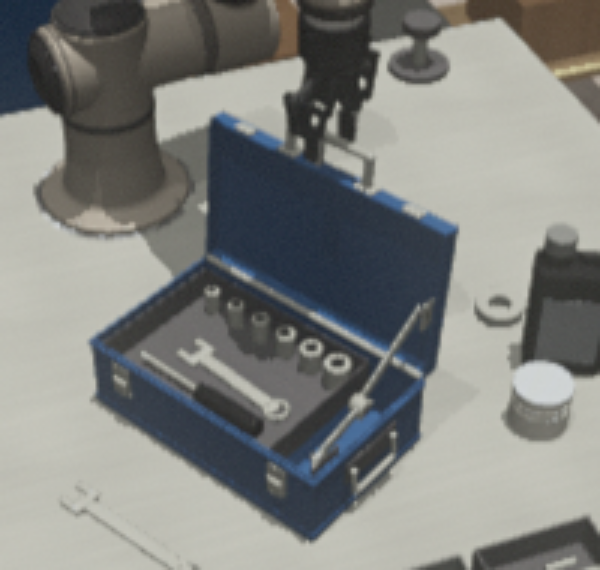

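The fingers straddle the bar at about (325,140) in the scene view and closed on it at 10.7 mm. Starting the arc, with a force guard.

```bash
cat > arc.py <<'E'
from h import *
def go(ths,sp=.08,mf=18):
    q=quat(-CZ,-CX)
    for t in ths:
        hit=r.move_straight(bar(t)+.006*CZ,q,speed=sp,max_force=mf)
        s=r.read_state(); print(round(t,2),hit,round(s["time_s"],2),"cx %.1f cy %.1f z %.1f"%(s["contact_force"]@CX,s["contact_force"]@CY,s["contact_force"][2]),"%.4f"%s["grip_width"])
        if hit: return False
    return True
def pics(k):
    for n,a,b in(("scene",90,170),("top",100,150)):
        p,d=optics.get_image(n); cv2.imwrite(f"pics/{k}_{n}.png",cv2.resize(p[a:a+190,b:b+200][:,:,::-1],None,fx=3,fy=3))
E
python3 -c "
from arc import *
go(np.arange(.08,.45,.08)); pics('f')"
```

```text
0.08 False 13.07 cx 0.5 cy 1.8 z 4.6 0.0103
0.16 False 13.47 cx -0.2 cy 1.1 z 3.4 0.0107
0.24 False 13.86 cx -1.2 cy -0.2 z 3.2 0.0105
0.32 False 14.25 cx -0.1 cy -1.7 z 1.3 0.0104
0.4 False 14.64 cx -1.4 cy -1.9 z 3.2 0.0103
```

View pics/f_scene.png

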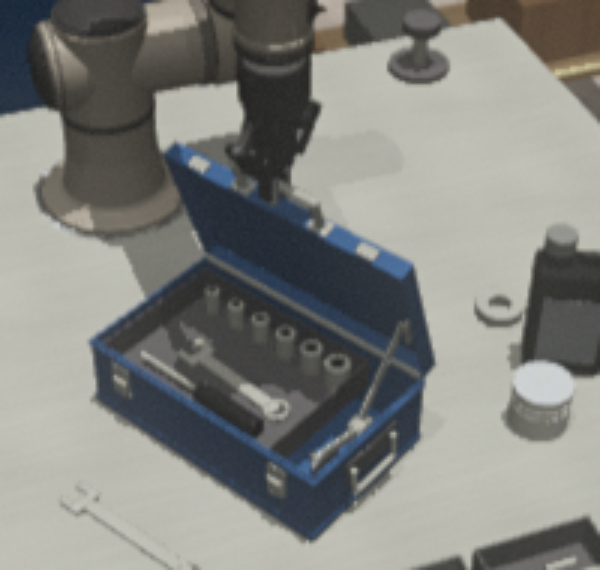

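The lid is following the gripper at about (270,180), and the stay is folding down at (360,425). Continuing.

```bash
python3 -c "
from arc import *
go(np.arange(.48,1.3,.08)); pics('g')"
```

```text
0.48 False 15.13 cx -1.2 cy -3.1 z -0.8 0.0104
0.56 False 15.53 cx -0.8 cy -1.7 z -0.4 0.0102
0.64 False 15.92 cx -0.8 cy -1.6 z -1.0 0.0105
0.72 False 16.31 cx -1.0 cy -1.7 z -0.6 0.0107
0.8 False 16.7 cx -1.2 cy -1.6 z -0.0 0.0105
0.88 False 17.09 cx -2.2 cy -1.7 z -0.6 0.0107
0.96 False 17.48 cx 0.0 cy -1.2 z -1.7 0.0104
1.04 False 17.88 cx -0.3 cy -2.1 z -1.6 0.0102
1.12 False 18.27 cx 0.5 cy -1.9 z -2.8 0.0105
1.2 False 18.66 cx -0.9 cy -0.8 z -2.6 0.0106
1.28 False 19.05 cx -0.9 cy -1.7 z -1.2 0.0101
```

View pics/g_scene.png

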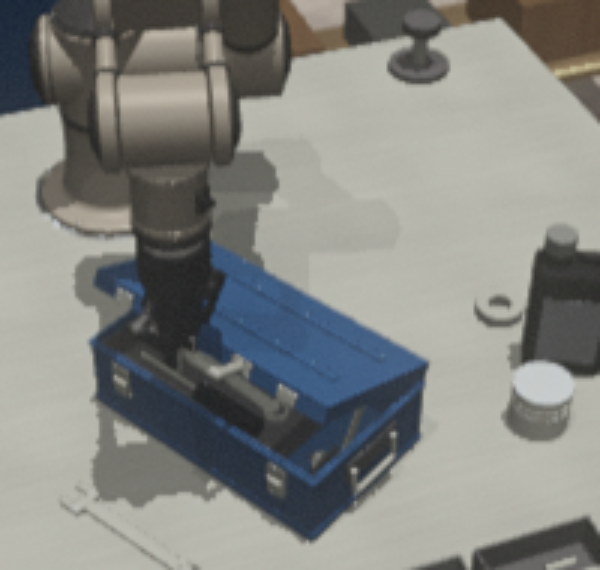

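The lid is nearly down, its front edge is held, and the fingers clear the front rim. Now the slow final approach.

```bash
python3 -c "
from arc import *
ok=go(np.arange(1.34,1.61,.06),sp=.05) and go([1.62,1.64,1.655,1.67,1.68],sp=.02,mf=10)
pics('i'); print(r.read_state()['eef_pos'],bar(1.66)+.006*CZ)"
```

```text
1.34 False 19.59 cx -0.1 cy -1.3 z -1.6 0.0106
1.4 False 20.03 cx -0.6 cy -1.1 z -3.2 0.0104
1.46 False 20.48 cx -0.3 cy -1.6 z -2.2 0.0104
1.52 False 20.92 cx -0.1 cy -1.0 z -1.6 0.0103
1.58 False 21.36 cx 0.7 cy -1.5 z -2.5 0.0105
1.62 False 21.99 cx 1.5 cy -1.1 z -1.7 0.0106
1.64 False 22.38 cx 1.6 cy -0.4 z -2.7 0.0102
1.66 True 22.62 cx 0.3 cy -0.6 z 4.0 0.0106
[ 0.57937457 -0.08031979  0.12384904] [ 0.57947031 -0.08054783  0.122     ]
```

View pics/i_scene.png

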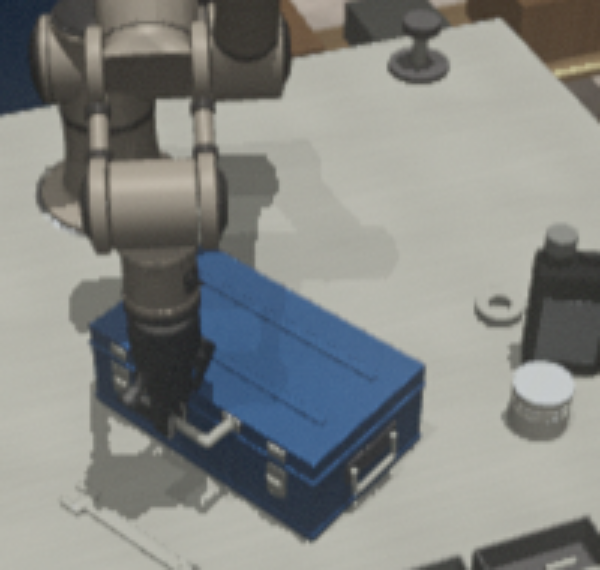

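The push up from the rim came about 2 mm above the predicted height. I'll press a little further to confirm the lid is seated before letting go.

```bash
python3 -c "
from arc import *
q=quat(-CZ,-CX)
e=np.array(r.read_state()['eef_pos'])
for k in (1,2,3,4):
    hit=r.move_straight(bar(1.66)+(.006+.0018-.001*k)*CZ,q,speed=.01,max_force=12)
    s=r.read_state(); print(k,hit,s['time_s'],np.round(s['contact_force'],1),s['eef_pos'][2])
    if s['contact_force'][2]>14: break
pics('j')"
```

```text
1 False 23.0333 [-4.1  3.6  8.6] 0.12380306342184275
2 False 23.2833 [-6.1  4.3 15.1] 0.12374671450230515
```

It's a rigid stop: the force rises with no further travel, so the lid is seated. Releasing.

```bash
python3 -c "
from arc import *
q=quat(-CZ,-CX)
command_gripper(.028)
b=np.array(r.read_state()['eef_pos'])
s=r.read_state(); print(np.round(s['contact_force'],1),s['grip_width'])
r.move_straight(bar(1.66)+.006*CZ+.10*CZ,q,speed=.06,max_force=6)
r.move_straight(bar(1.66)+.22*CZ-.05*CX,q,speed=.2)
s=r.read_state(); print(s['time_s'],np.round(s['contact_force'],1),s['eef_pos'])
r.reach([.30,-.40,.35],q)
pics('k'); p,d=optics.get_image('top'); cv2.imwrite('pics/k_full.png',p[:,:,::-1])
P=cloud('top',d)
L=(P-O)@np.stack([CX,CY,CZ],1)
for xx in(-.09,-.05,0,.05,.09):
    print(xx,[round(float(np.median(P[(abs(L[...,0]-xx)<.006)&(abs(L[...,1]-y)<.01)][:,2])),4) for y in(-.15,-.05,.05,.15)])
print(r.read_state()['time_s'])"
```

```text
[ 0.1 -0.1  0.3] 0.027771937289573716
26.2917 [-0.3  0.1 -0.5] [ 0.60382846 -0.1236316   0.33472886]
-0.09 [0.1267, 0.1273, 0.1276, 0.1262]
-0.05 [0.1268, 0.1287, 0.1286, 0.1268]
0 [0.1276, 0.1275, 0.1265, 0.1265]
0.05 [0.1269, 0.1288, 0.1297, 0.1268]
0.09 [0.1265, 0.1272, 0.1273, 0.1262]
27.9583
```

View pics/k_scene.png

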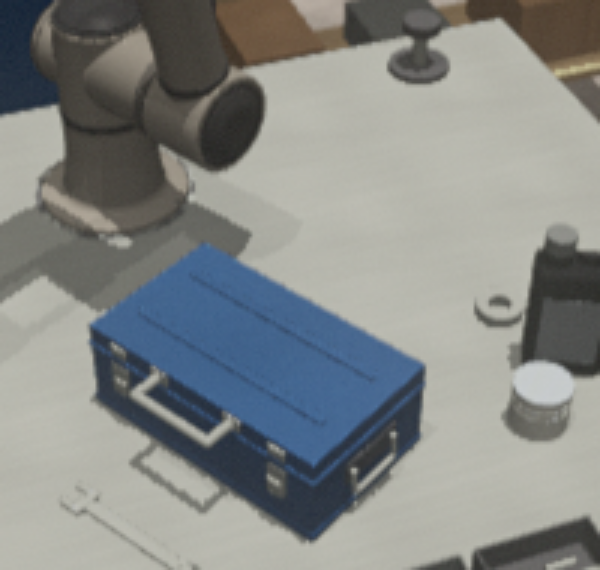

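View pics/k_full.png

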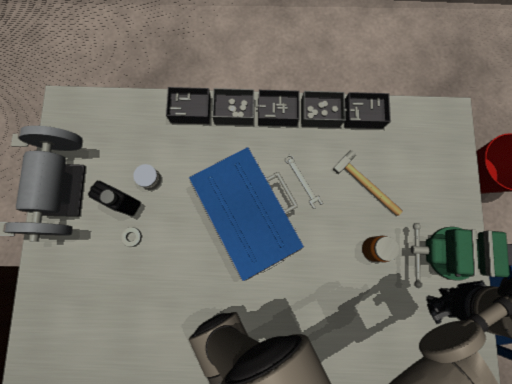

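The lid is flat and level at 127 mm front and back. The spanner (302,182), piston (146,177), oil can (115,197), bearing (131,237), hammer and jar are all where they started. Handing in.

```bash
python3 -c "
from h import *
r.finish_job(); print(r.read_state()['time_s'])"
```

```text
the job is handed in; nothing more can be done
the job is handed in; nothing more can be done
```

The chest is shut. I broke the stay first with the lid still standing, then lowered the lid by its handle and let go. The clock read about 28 s at the last check before I handed in, against the 59 s limit.

- **Stay:** I pressed the knuckle with closed fingertips, square to the pin line, for about 20 mm. The force I read peaked at about 6 N, below the 10–15 N you gave, though I only read it between steps. It then fell to zero, and the camera showed the knuckle where the snapped-through position should be.
- **Lowering:** I held the handle bar through the whole arc. Forces stayed within a few newtons, with no drop or slam.
- **Shut:** The lid met the rim about 2 mm above the height I predicted. Pressing further raised the force to 15 N with no more travel, so it was seated. After release, depth readings put the lid top at 126–130 mm all over, level front to back (128 mm expected).
- **Bystanders:** The loose items on the bench looked unmoved in the last pictures. The screwdriver and spanner in the tray can't be seen with the lid shut; they were still in place when last visible.
- **One planning refusal:** A retreat move was refused as unreachable. Nothing moved, and I took another route.

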